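Draw the long screwdriver out of the cable box

TASK

The long orange-handled screwdriver has slipped into the blue cable box, with both its ends under the end covers and the window between them shorter than the tool. Grip it through the window, tilt it and draw it out one end first without forcing it against the box, and finish while still holding it: whole tool gripped in the fingers, motionless, above the box, every part of it at least 6 cm higher than the covers. Leave everything else where it is; the program ends with the screwdriver in the gripper, not put down.

Things in the scene. Friction and masses are not known exactly. Their poses are not given: they have to be found in the camera images.
- cable_box: Fixed blue box, grey floor, 134 (x) by 346 (y) by 53 mm high. Origin: centre of its underside, z up. Walls and floor 5 mm thick; inside 124 by 336 mm. Two flat covers, 48 to 53 mm above the underside, reach 84 mm inward from the ends of the inside; between them is an open window, y -84 to +84 mm, the full inner 124 mm along x.
- driver: Loose 230 mm screwdriver, about 130 g, flat on the box floor along box y, tip to box +y, both ends under covers. Origin: mid-length on its axis (18 mm above box underside as it lies); x axis to the tip. x -115..0 mm: orange handle, 26 mm square; x 0..115: steel shank, 8 mm dia. Centre of mass x = -22 mm. Before the handle end can rise through the window the tool must slide towards box +y.
- driver_butt (a point): centre of the handle's end face, on the screwdriver's axis (its x = -115 mm)
- driver_tip (a point): end of the steel shank, on the screwdriver's axis (its x = +115 mm)
- drive_a: Bystander: silver external drive, 115 by 80 by 16 mm, lying on the grey mat; origin at the centre of its underside
- drive_b: Bystander: a second, equal silver external drive, lying beyond the box; origin at the centre of its underside
- hub: Bystander: black USB hub, 105 by 42 by 20 mm; origin at the centre of its underside
- dish: Bystander: small aluminium screw dish, 70 mm wide, 28 mm high; origin at the centre of its underside
- case_lid_handle (a point): Bystander: knob of the hinged lid of the small aluminium screwdriver case (fixed, 110 by 170 by 35 mm) at the right; the lid stands part open and stays as it is
- mat: Bystander: fixed grey silicone mat, 220 by 200 by 3 mm; origin at the centre of its underside

How it is judged:
By the outcome, as a careful person would: the job done as asked, in the order asked, and still so for the second after the job is handed in, while the arm keeps its last pose, push and grip.
It also fails if it takes over 38 s, if anything falls off the work surface, if the arm or the gripper's body presses on something with over 40 N, if the wrist force passes 120 N, or if a joint passes its speed limit or range.

ROBOT

A 6-joint arm with a two-finger parallel gripper is mounted at the origin on the work surface. World frame = base frame: x ahead of the robot, y to its left, z up, the work surface at z = 0. Lengths are in m, angles in rad, forces in N, time in s.
With the tool pointing down it reaches from about 0.375 to 0.9 m from the base axis. Payload 3.1 kg.
Tool frame: the origin (TCP) lies between the finger pads; the fingertips stand 17 mm ahead of it and the grasp point (between the pads) lies 2 mm behind it (manip.finger_overhang is the distance from the TCP to the fingertips, in m); z points along the fingers, y is the direction in which the jaws open and shut (so a half turn about z gives the same grasp; the last joint's range is limited). The gripper opens to 87 mm and grips with 3 to 60 N. Pads are 19 mm wide; open, the fingers measure 117 mm over their backs; the gripper's body (75 mm by 190 mm) begins 51 mm behind the grasp point.
Start: joints at [-1.494, 0.527, 1.433, -0, 1.181, -0.178], TCP at [0.158, -0.605, 0.24] pointing down, gripper open.
Joint ranges: [-3.08, 3.08], [-0.75, 2.2], [0.22, 2.44], [-1.43, 4.57], [0, 2.65], [-2.85, 2.85]. Speed limits (rad/s): [2.79, 2.79, 3.14, 3.14, 3.14, 3.14].

INTERFACE

Orientations are given as a rotation vector (axis times angle).
In Python, from rig import readout, vision, manip, nets gives the robot as it stands.
- The arm moves only by the shell command python3 -m crank 'ROWS' [OPENING]. ROWS is JSON, one flat list of numbers, 6 for each row, row after row: the shift along the tool's x, y, z in m, then the turn, a rotation vector about the tool's x, y, z in degrees. A call has 1 to 12 rows; each row shifts and turns the commanded pose from where the row before left it, along the tool's axes as they then stand; what a row does not reach is not made up. A row lasts 1/12 s, in which the tool goes at most 41.7 mm and 7.16 degrees, less where a joint would pass 70% of its speed; a pose out of reach is approached as far as the arm can. A call is refused whole if a number of a shift passes 0.0417 or a number of a turn 7.16, either way. A call with a gripper value outside its range is refused whole. OPENING is the opening in per cent of the stroke, from 0 (shut) to 100 (fully open), set as the call begins (- or left out, the last holds). The fingers move at their own pace and stop on an object; the grip force is fixed at half the most. Time passes only in rows, so rows that do not move let the fingers close. It gives the time, the measured TCP pose, the force and the opening at its end, in the units of the state.
- readout.sense(): the state, without advancing time (a new reading comes with each control period).
- vision.grab_frame(name): name is "scene" or "top" or "wrist"; returns the picture (384x512x3 uint8, red, green, blue); there is no depth.
- vision.get_calibration(name): a dict with "fx", "fy", "cx", "cy" (pixels), "R" (3x3) and "t" (3): a world point X has camera coordinates R X + t; the wrist camera has in their place "hand_eye" (4x4, takes a point from camera to tool coordinates, whose origin is the TCP and whose axes are the flange's). Camera axes: x right, y down, z forward; pixel columns grow to the right and rows downward; lengths in m; the calibration is good to about 2 mm. The wrist camera is an equidistant fisheye: a pixel r from the principal point sees the ray r / f radians off the axis. A picture is of the moment at which its call begins: read the wrist's pose just before it. get_calibration takes no time and is no camera call.
- manip.job_done(): hands the job in, once; it reports no verdict.
Trained networks look in the newest picture that a camera, given by its name, has taken for a name from the list of things; names that differ only in an ending like _2 or _b are one class to them, and where a whole thing is asked for, a point or a joint stands for the part that bears it (a point fixed in the world has none). Each returns a list of dicts, best first, with "confidence" (0 to 1); they miss things now and then, are a little off and sometimes report something else, mostly with a low value. They report only what shows in the picture. A call takes as long as a camera call.
- nets.outline_of(name, camera): "mask" (384x512 bool, what is visible of it) and "extent" ([centre column, centre row, width, height] in pixels, round what is visible of it).
The state is a dict: "time_s": time; "joint_positions": joint angles; "dq": joint speeds; "effort": joint torques, N m; "position": TCP position; "orientation": TCP orientation; "force": force on the tool from outside, world axes, zero at the start; "ft_torque": the same for the moment, N m; "width": opening from 0.0 (shut) to 1.0 (fully open).
Only numpy, scipy, OpenCV 4.12 (cv2) and the standard library are available. Lean on these libraries where they do the work, as an engineer would, in place of code of your own. Each camera call takes 0.05 s, during which the arm holds its last target.

## Working session

There is one attempt and no reset: what is moved stays moved. The work goes in short steps, Python scripts to look and compute and a shell command to move; the robot and the scene stay as the last step left them, time stands still between calls to the robot, and variables do not carry over. Pictures are saved under pics/ and viewed, and the job is handed in when it is done.

```bash
mkdir -p pics; ls; python3 - <<'E'
from rig import readout, vision, manip, nets
import cv2
s=readout.sense(); print(s['time_s'],s['position'],s['orientation'],s['width'],s['force'], manip.finger_overhang)
for n in ("scene","top"):
    im=vision.grab_frame(n); cv2.imwrite(f"pics/{n}0.png",im[:,:,::-1])
    c=vision.get_calibration(n); print(n,c)
    for t in ("cable_box","driver"):
        for d in nets.outline_of(t,n)[:3]: print(n,t,d['confidence'],d['extent'])
print(vision.get_calibration("wrist"))
print(readout.sense()['time_s'])
E
```

```text
pics
0.0 [ 0.15809487 -0.60394059  0.23858825] [-3.11377746e+00 -4.00482202e-01 -9.88962278e-05] 1.0019986094613105 [-0.15329212  0.16533439 -0.13044175] 0.017
scene {'fx': 366.7517538539708, 'fy': 366.7517538539708, 'cx': 257.9853571665044, 'cy': 188.123983895239, 'R': array([[-0.1062007 ,  0.9943411 , -0.0026824 ],
       [ 0.85191407,  0.08959688, -0.51596008],
       [-0.51279998, -0.05708049, -0.85660843]]), 't': array([ 0.0631851 , -0.4787826 ,  1.55233737])}
scene cable_box 0.89 [289.3, 181.8, 106.8, 72.5]
scene driver 0.79 [275.1, 178.2, 32.5, 20.6]
top {'fx': 371.9159229675877, 'fy': 371.9159229675877, 'cx': 259.8402548669651, 'cy': 189.82886591162435, 'R': array([[ 0.02319768, -0.99967593,  0.01048309],
       [-0.99117655, -0.02436672, -0.13028935],
       [ 0.13050256, -0.00736818, -0.99142059]]), 't': array([-0.00824727,  0.60647614,  1.33620836])}
top cable_box 0.59 [236.4, 208.3, 104.6, 72.0]
top driver 0.52 [234.9, 212.1, 43.0, 22.7]
top driver 0.49 [242.1, 144.6, 14.5, 19.8]
{'fx': 297.3186396354542, 'fy': 297.3186396354542, 'cx': 253.7328046223308, 'cy': 191.37190640498685, 'hand_eye': array([[ 1.05363170e-03, -9.64152702e-01, -2.65345920e-01,
         7.06993605e-02],
       [ 9.99999092e-01,  7.92930997e-04,  1.08961231e-03,
        -5.11058052e-04],
       [-8.40151644e-04, -2.65346827e-01,  9.64152662e-01,
        -1.45559079e-01],
       [ 0.00000000e+00,  0.00000000e+00,  0.00000000e+00,
         1.00000000e+00]])}
0.3
```

View pics/scene0.png

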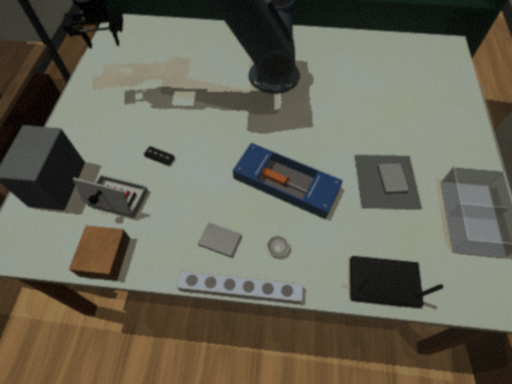

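View pics/top0.png

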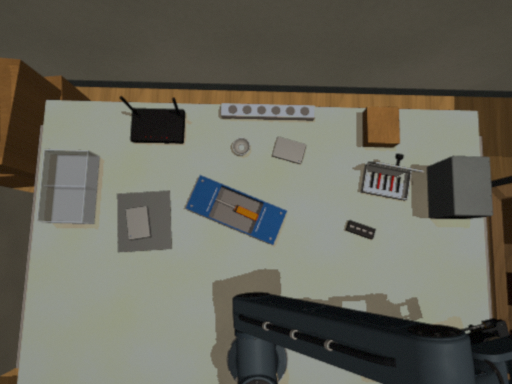

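Both views show the blue box (top: centre ~(236,210), long axis from (190,190) to (285,230)). The orange handle is at about (247,212) and the shank runs to the upper left, so box +y points to world +y, left in the top view. Next I'll fit poses.

```bash
cat > h.py <<'E'
import numpy as np, cv2
from scipy.optimize import minimize
from rig import readout, vision, manip, nets
def proj(c,X):
    p=np.asarray(X)@np.array(c['R']).T+c['t']; return np.c_[c['fx']*p[:,0]/p[:,2]+c['cx'],c['fy']*p[:,1]/p[:,2]+c['cy']]
def boxpts(x,y,yaw,P):
    P=np.asarray(P,float);c,s=np.cos(yaw),np.sin(yaw)
    return np.c_[x+c*P[:,0]-s*P[:,1],y+s*P[:,0]+c*P[:,1],P[:,2]]
CORN=[[a*.067,b*.173,z] for a in(-1,1) for b in(-1,1) for z in(0,.053)]
def ray(c,uv,z):
    d=np.array([(uv[0]-c['cx'])/c['fx'],(uv[1]-c['cy'])/c['fy'],1.]);R=np.array(c['R']);o=-R.T@c['t'];d=R.T@d
    return o+d*(z-o[2])/d[2]
E
python3 - <<'E'
from h import *
obs={}
for n in("scene","top"):
    im=cv2.imread(f"pics/{n}0.png");hsv=cv2.cvtColor(im,cv2.COLOR_BGR2HSV)
    m=((hsv[...,0]>98)&(hsv[...,0]<125)&(hsv[...,1]>120)&(hsv[...,2]>40)).astype(np.uint8)
    k,l,st,ce=cv2.connectedComponentsWithStats(m); 
    i=1+np.argmax(st[1:,4]); print(n,st[i],ce[i])
    pts=np.argwhere(l==i)[:,::-1].astype(np.int32); hull=cv2.convexHull(pts); obs[n]=hull
    o=((hsv[...,0]>5)&(hsv[...,0]<22)&(hsv[...,1]>170)&(hsv[...,2]>110)).astype(np.uint8)
    x,y,w,h=cv2.boundingRect(hull); mm=np.zeros_like(o);mm[y:y+h,x:x+w]=o[y:y+h,x:x+w]
    q=np.argwhere(mm)[:,::-1].astype(np.float32); print('orange',len(q),q.mean(0),cv2.minAreaRect(q))
    c=vision.get_calibration(n)
    for z in(.018,.031):print(ray(c,q.mean(0),z))
def mask(h):
    m=np.zeros((384*4,512*4),np.uint8);cv2.fillConvexPoly(m,np.round((h.reshape(-1,2)+.5)*4).astype(np.int32),1);return m
def fit(ns):
    M={n:mask(obs[n]) for n in ns};C={n:vision.get_calibration(n) for n in ns}
    def cost(p):
        s=0
        for n in ns:
            q=cv2.convexHull(proj(C[n],boxpts(*p,CORN)).astype(np.float32))
            s+=1-(mask(q)&M[n]).sum()/(mask(q)|M[n]).sum()
        return s
    best=None
    for yaw in(-.4,-.2,-.6,.2):
        r=minimize(cost,[.55,.05,yaw],method='Nelder-Mead',options=dict(initial_simplex=[[.55,.05,yaw],[.6,.05,yaw],[.55,.1,yaw],[.55,.05,yaw+.1]],maxiter=300))
        if best is None or r.fun<best.fun:best=r
    return best
for ns in(("scene",),("top",),("scene","top")):
    r=fit(ns);print(ns,r.x,r.fun)
E
```

```text
scene [301 171  40  41 822] [322.41240876 191.69343066]
orange 0 [nan nan] ((0.0, 0.0), (0.0, 0.0), 0.0)
[nan nan nan]
[nan nan nan]
top [ 187  176   99   68 1638] [236.5      208.995116]
orange 138 [246.78261 212.78261] ((246.67010498046875, 212.7422637939453), (21.525339126586914, 6.2951459884643555), 23.962491989135742)
[0.52190537 0.05272967 0.018     ]
[0.52101453 0.05238868 0.031     ]
('scene',) [ 0.49947602  0.1098906  -0.52039433] 0.7681495327102804
('top',) [ 0.53237983  0.09301687 -0.37019364] 0.04160885188743013
('scene', 'top') [ 0.53243891  0.09394091 -0.36984409] 0.8168588132769659<stdin>:11: RuntimeWarning: Mean of empty slice.
  ret = um.true_divide(
<stdin>:13: RuntimeWarning: Mean of empty slice.
```

```bash
R='0.0268,-0.029,0,0,0,0'; python3 -m crank '[0.0268,-0.029,0,0,0,0, 0.0268,-0.029,0,0,0,0, 0.0268,-0.029,0,0,0,0, 0.0268,-0.029,0,0,0,0, 0.0268,-0.029,0,0,0,0, 0.0268,-0.029,0,0,0,0, 0.0268,-0.029,0,0,0,0, 0.0268,-0.029,0,0,0,0, 0.0268,-0.029,0,0,0,0, 0.0268,-0.029,0,0,0,0]' 100
```

```text
time_s: 1.13
position: [0.3446, -0.2546, 0.2398]
orientation: [3.116, 0.4, 0.001]
force: [0.6, -0.1, -0.6]
width: 0.996
```

```bash
python3 -m crank '[0.0268,-0.029,0,0,0,0, 0.0268,-0.029,0,0,0,0, 0.0268,-0.029,0,0,0,0, 0.0268,-0.029,0,0,0,0, 0.0268,-0.029,0,0,0,0, 0.0268,-0.029,0,0,0,0, 0.0268,-0.029,0,0,0,0, 0.0268,-0.029,0,0,0,0, 0.0268,-0.029,0,0,0,0, 0.0268,-0.029,0,0,0,0]' 60
python3 -m crank '[0,0,0,0,0,-6.8, 0,0,0,0,0,-6.8, 0,0,0,0,0,-6.8, 0,0,0,0,0,-6.8, 0,0,0,0,0,-6.8, 0,0,0,0,0,-6.8, 0,0,0,0,0,-6.8, 0,0,0,0,0,-6.5, 0,0,0,0,0,0]' 60
```

```text
time_s: 1.97
position: [0.5306, 0.0942, 0.2397]
orientation: [3.116, 0.401, 0.001]
force: [0.8, -0.5, 0.1]
width: 0.605
time_s: 2.72
position: [0.5299, 0.0921, 0.2396]
orientation: [-2.591, -1.776, 0.0]
force: [0.2, 0.1, -0.4]
width: 0.6
```

```bash
cat >> h.py <<'E'
from scipy.spatial.transform import Rotation as Rot
def wpose(s=None):
    s=s or readout.sense(); T=np.eye(4);T[:3,:3]=Rot.from_rotvec(s['orientation']).as_matrix();T[:3,3]=s['position'];return T
def wproj(T,X):
    c=vision.get_calibration('wrist');A=np.linalg.inv(T@np.array(c['hand_eye']));p=np.asarray(X)@A[:3,:3].T+A[:3,3]
    r=np.hypot(p[:,0],p[:,1]);th=np.arctan2(r,p[:,2]);k=np.where(r>1e-9,th/np.maximum(r,1e-9),1/p[:,2])
    return np.c_[c['fx']*p[:,0]*k+c['cx'],c['fy']*p[:,1]*k+c['cy']]
def wray(T,uv,z):
    c=vision.get_calibration('wrist');A=T@np.array(c['hand_eye']);a=(uv[0]-c['cx'])/c['fx'];b=(uv[1]-c['cy'])/c['fy'];th=np.hypot(a,b)
    d=np.array([np.sinc(th/np.pi)*a,np.sinc(th/np.pi)*b,np.cos(th)]);d=A[:3,:3]@d;o=A[:3,3];return o+d*(z-o[2])/d[2]
E
python3 - <<'E'
from h import *
T=wpose();im=vision.grab_frame('wrist');np.save('T1.npy',T);cv2.imwrite('pics/w1.png',im[:,:,::-1])
for t in("cable_box","driver"):
    for d in nets.outline_of(t,'wrist')[:3]: print(t,d['confidence'],d['extent'])
# overlay predicted model
o=im[:,:,::-1].copy()
for p,col in(((.5324,.0935,-.370),(0,255,0)),):
    for L in([[-.067,-.173],[.067,-.173],[.067,.173],[-.067,.173]],[[-.062,-.084],[.062,-.084],[.062,.084],[-.062,.084]]):
        P=np.array([[a[0],a[1],.053] for a in L]);q=[]
        for i in range(4):
            for f in np.linspace(0,1,15):q.append(P[i]*(1-f)+P[(i+1)%4]*f)
        cv2.polylines(o,[np.round(wproj(T,boxpts(*p,q))).astype(np.int32)],True,col,1)
cv2.imwrite('pics/w1o.png',cv2.resize(o,None,fx=1.5,fy=1.5))
E
```

```text
cable_box 0.63 [259.6, 162.0, 121.2, 271.4]
driver 0.72 [261.1, 172.5, 24.7, 137.6]
```

View pics/w1o.png

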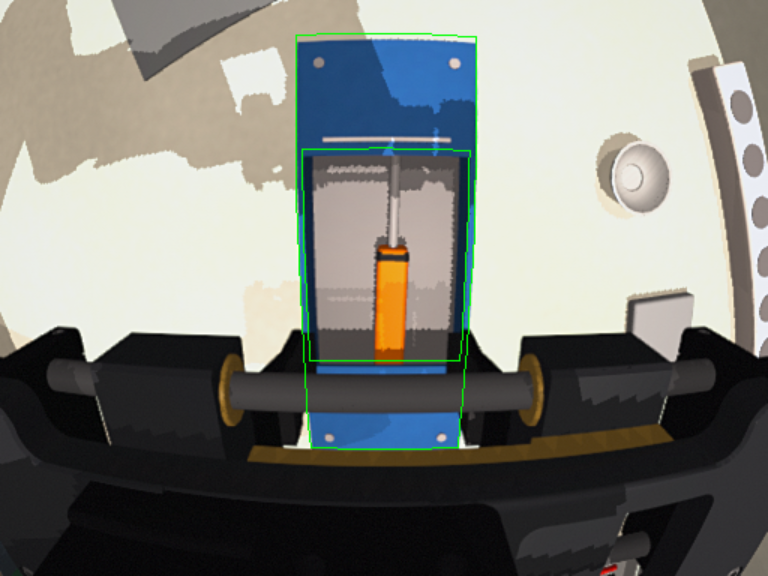

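The overlay fits, but in this 1.5x view the real window edge is at row ~155 against 148 predicted. The handle/shank junction is at (393,247) and the handle enters the near cover at (390,364).

```bash
python3 - <<'E'
from h import *
T=np.load('T1.npy')
b=np.array([.5324,.0935]);yaw=-.37;ex=np.array([np.cos(yaw),np.sin(yaw)]);ey=np.array([-np.sin(yaw),np.cos(yaw)])
for n,u,v,z in [('cFL',297,41,.053),('cFR',476,43,.053),('win+y',385,155,.053),('win-yL',315,366,.053),('win-yR',460,366,.053),('cNL',311,448,.053),('cNR',458,448,.053),('hjL',377,247,.031),('hjR',409,247,.031),('hL',376,362,.031),('hR',404,362,.031),('junc',393,250,.031),('shank far',395,160,.018),('shank near',393,240,.018),('screwL',319,63,.053),('screwR',455,63,.053),('screwNL',329,438,.053),('screwNR',442,438,.053)]:
    X=wray(T,((u-.25)/1.5,(v-.25)/1.5),z);d=X[:2]-b;print(n,np.round(X[:2],4),'box',np.round([d@ex*1e3,d@ey*1e3],1))
E
```

```text
cFL [0.5315 0.2744] box [-66.3 168.3]
cFR [0.6559 0.2255] box [ 67.4 167.7]
win+y [0.5604 0.1671] box [-0.5 78.8]
win-yL [0.4462 0.0308] box [-57.7 -89.7]
win-yR [ 0.5583 -0.0127] box [ 62.6 -89.7]
cNL [ 0.4074 -0.0445] box [ -66.6 -173.9]
cNR [ 0.5323 -0.0931] box [  67.4 -174. ]
hjL [0.5284 0.1011] box [-6.5  5.6]
hjR [0.5525 0.0918] box [19.3  5.7]
hL [0.4909 0.007 ] box [ -7.4 -95.7]
hR [ 0.5137 -0.0019] box [ 17.1 -95.7]
junc [0.5395 0.0942] box [6.4 3.2]
shank far [0.5672 0.1612] box [ 8.  75.7]
shank near [0.542  0.0997] box [6.7 9.2]
screwL [0.5405 0.2509] box [-49.4 149.7]
screwR [0.6345 0.2152] box [ 51.2 150.4]
screwNL [ 0.4278 -0.0396] box [ -49.4 -161.9]
screwNR [ 0.5221 -0.0763] box [  51.8 -162. ]
```

```bash
python3 -m crank '[-0.0057,0.002,0.03,0,0,0, -0.0057,0.002,0.03,0,0,0, -0.0057,0.002,0.03,0,0,0, -0.0057,0.002,0.03,0,0,0, 0,0,0.02,0,0,0, 0,0,0,0,0,0]' 60; python3 - <<'E'
from h import *
T=wpose();im=vision.grab_frame('wrist');np.save('T2.npy',T);cv2.imwrite('pics/w2.png',cv2.resize(im[:,:,::-1],None,fx=1.5,fy=1.5))
im=vision.grab_frame('scene');cv2.imwrite('pics/s2.png',cv2.resize(im[110:260,170:400,::-1],None,fx=3,fy=3))
print(readout.sense()['position'])
E
```

```text
time_s: 3.37
position: [0.5263, 0.0677, 0.0958]
orientation: [-2.591, -1.767, 0.01]
force: [-0.7, 0.6, -0.2]
width: 0.6
[0.52907012 0.0679652  0.09927637]
```

View pics/w2.png

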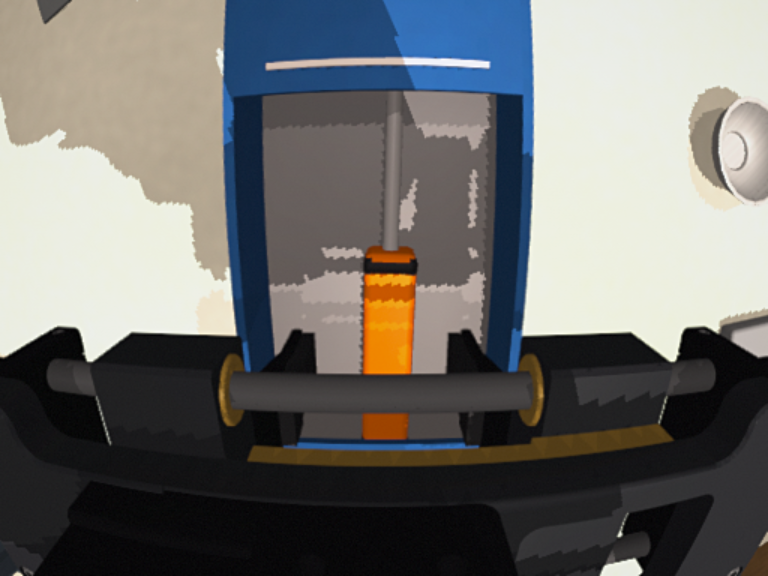

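View pics/s2.png

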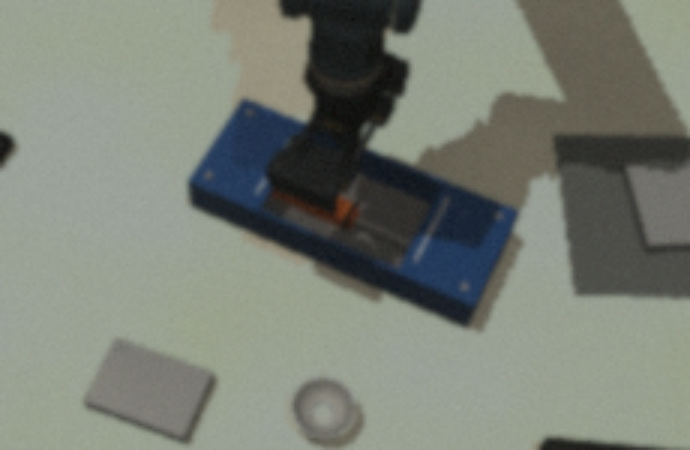

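The handle (centre column ~389) sits between the fingers (300 and 465), and both fingers are inside the window. I'll re-measure before descending.

```bash
python3 - <<'E'
from h import *
T=np.load('T2.npy');T2=wpose()
b=np.array([.5311,.0887]);yaw=-.37;ex=np.array([np.cos(yaw),np.sin(yaw)]);ey=np.array([-np.sin(yaw),np.cos(yaw)])
for t in (T,T2):
  print(np.round(t[:3,3],4),np.round([(t[:2,3]-b)@ex*1e3,(t[:2,3]-b)@ey*1e3],1))
  for n,u,v,z in [('win+y',385,96,.053),('hjL',364,249,.031),('hjR',418,249,.031),('h mid',389,340,.031),('hnear',386,437,.031),('nearedge',386,445,.053),('wallL',246,375,.053),('wallR',521,375,.053)]:
    X=wray(t,((u-.25)/1.5,(v-.25)/1.5),z);d=X[:2]-b;print(n,np.round(X[:2],4),'box',np.round([d@ex*1e3,d@ey*1e3],1))
E
```

```text
[0.5263 0.0677 0.0958] [  3.2 -21.3]
win+y [0.5633 0.1629] box [ 3.2 80.8]
hjL [0.5287 0.1019] box [-7.  11.4]
hjR [0.5529 0.0925] box [18.9 11.5]
h mid [0.5231 0.0538] box [  5.1 -35.4]
hnear [ 0.5002 -0.0014] box [  3.8 -95.2]
nearedge [0.5038 0.0082] box [  3.7 -84.9]
wallL [0.4543 0.0693] box [-64.6 -45.8]
wallR [0.5791 0.021 ] box [ 69.3 -45.8]
[0.5291 0.068  0.0993] [  5.6 -20.1]
win+y [0.5664 0.1637] box [ 5.8 82.7]
hjL [0.5315 0.1016] box [-4.3 12.1]
hjR [0.5561 0.092 ] box [22.1 12.2]
h mid [0.5258 0.0527] box [  8.1 -35.5]
hnear [ 0.5027 -0.0033] box [  6.8 -96.1]
nearedge [0.5061 0.0061] box [  6.5 -86. ]
wallL [0.4559 0.0684] box [-62.8 -46.1]
wallR [0.5828 0.019 ] box [ 73.4 -46.3]
```

```bash
python3 -m crank '[0,0.001,0.015,0,0,0, 0,0,0.015,0,0,0, 0,0,0.015,0,0,0, 0,0,0.015,0,0,0, 0,0,0.008,0,0,0, 0,0,0.006,0,0,0, 0,0,0,0,0,0, 0,0,0,0,0,0]' 60; python3 -m crank '[0,0,0,0,0,0,0,0,0,0,0,0,0,0,0,0,0,0,0,0,0,0,0,0,0,0,0,0,0,0,0,0,0,0,0,0,0,0,0,0,0,0,0,0,0,0,0,0]' 0
```

```text
time_s: 4.13
position: [0.5308, 0.0677, 0.0263]
orientation: [2.592, 1.773, 0.002]
force: [0.4, 0.2, 0.4]
width: 0.6
time_s: 4.8
position: [0.5302, 0.0676, 0.0258]
orientation: [2.593, 1.774, 0.0]
force: [-0.8, 0.4, 3.0]
width: 0.299
```

Gripped: the width of 0.299 corresponds to 26 mm. Next is a 5 mm lift, then a slide towards +y.

```bash
python3 -m crank '[0,0,-0.0025,0,0,0,0,0,-0.0025,0,0,0,0,0,0,0,0,0]' 0;  python3 -m crank '[0.005,0,0,0,0,0,0.006,0,0,0,0,0,0.006,0,0,0,0,0,0.006,0,0,0,0,0,0.005,0,0,0,0,0,0.004,0,0,0,0,0,0,0,0,0,0,0,0,0,0,0,0,0]' 0; python3 - <<'E'
from h import *
T=wpose();im=vision.grab_frame('wrist');np.save('T3.npy',T);cv2.imwrite('pics/w3.png',cv2.resize(im[:,:,::-1],None,fx=1.5,fy=1.5))
im=vision.grab_frame('scene');cv2.imwrite('pics/s3.png',cv2.resize(im[110:260,170:400,::-1],None,fx=3,fy=3))
im=vision.grab_frame('top');cv2.imwrite('pics/t3.png',cv2.resize(im[150:270,150:320,::-1],None,fx=4,fy=4))
print(T[:3,3])
E
```

```text
time_s: 5.05
position: [0.5301, 0.0676, 0.0307]
orientation: [2.593, 1.774, 0.0]
force: [-0.5, 0.9, -1.9]
width: 0.297
time_s: 5.72
position: [0.5417, 0.0978, 0.0305]
orientation: [-2.592, -1.775, 0.0]
force: [-0.1, 0.2, -1.6]
width: 0.297
[0.54166248 0.09778575 0.03050116]
```

View pics/w3.png

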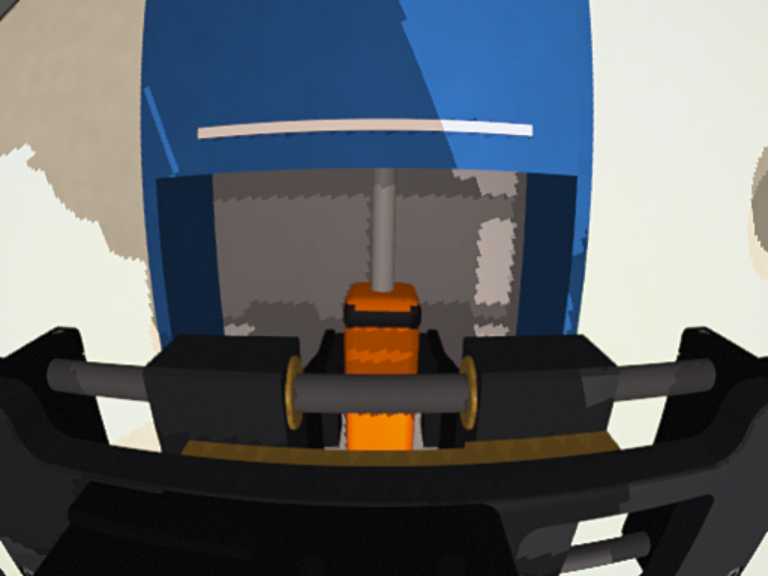

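View pics/s3.png

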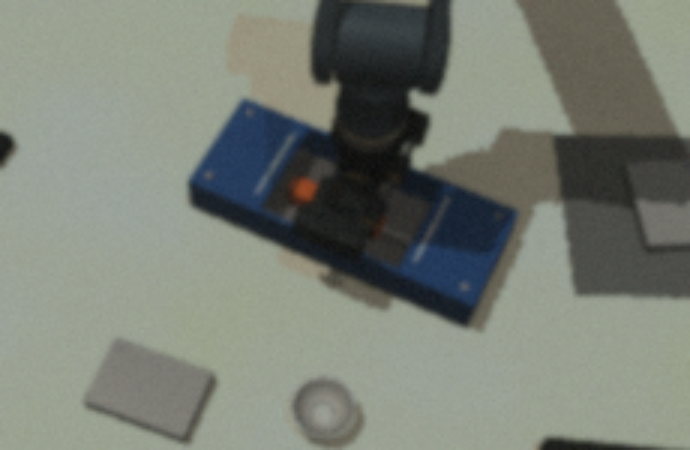

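View pics/t3.png

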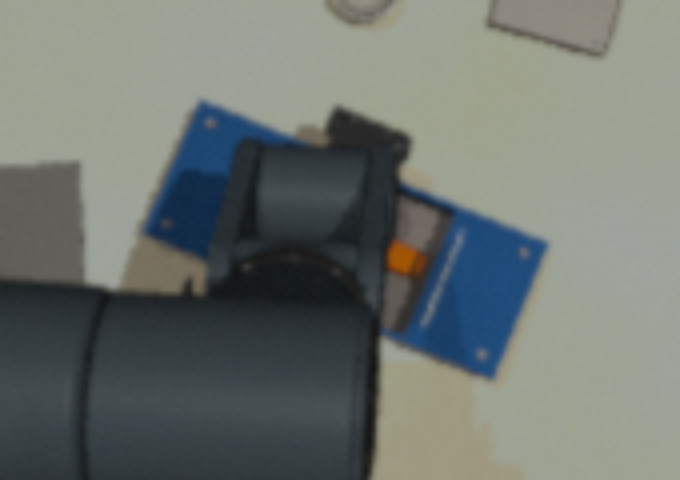

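Scene and top show the butt free of the −y cover: in the top crop the orange end is at (427,264) and the cover edge near (437,265). I'll measure the gap.

```bash
python3 - <<'E'
from h import *
T=np.load('T3.npy');c=vision.get_calibration('top');cs=vision.get_calibration('scene')
b=np.array([.5311,.0887]);yaw=-.37;ex=np.array([np.cos(yaw),np.sin(yaw)]);ey=np.array([-np.sin(yaw),np.cos(yaw)])
def pr(n,X):
    d=X[:2]-b;print(n,np.round(X[:2],4),np.round([d@ex*1e3,d@ey*1e3],1))
pr('tcp',T[:3,3])
for n,u,v,z in[('win+y',382,168,.053),('junc',382,291,.036),('wL',156,250,.053),('wR',577,250,.053)]: pr('W '+n,wray(T,((u-.25)/1.5,(v-.25)/1.5),z))
for n,u,v,z in[('butt top',426,267,.036),('butt bot',426,267,.010),('edge',451,214,.053),('edge2',404,330,.053)]:pr('T '+n,ray(c,(150+u/4-.4,150+v/4-.4),z))
for n,u,v,z in[('butt top',293,188,.036),('edge',300,135,.053),('edge2',255,193,.053),('+yedge',446,198,.053),('+yedge2',414,262,.053)]:pr('S '+n,ray(cs,(170+u/3-.3,110+v/3-.3),z))
E
```

```text
tcp [0.5417 0.0978] [ 6.6 12.3]
W win+y [0.5663 0.1651] [ 5.1 84. ]
W junc [0.552  0.1281] [ 5.3 44.3]
W wL [0.4939 0.1696] [-64.  62.]
W wR [0.6128 0.1234] [63.6 61.9]
T butt top [0.5084 0.0177] [  4.5 -74.4]
T butt bot [0.5099 0.0177] [  5.9 -73.9]
T edge [ 0.5562 -0.0039] [ 56.9 -77.3]
T edge2 [0.4501 0.0361] [-56.5 -78.3]
S butt top [0.518  0.0241] [ 11.1 -64.9]
S edge [0.4553 0.0261] [-48.  -85.8]
S edge2 [ 0.5404 -0.0168] [ 46.8 -95. ]
S +yedge [0.5247 0.1958] [-44.6  97.5]
S +yedge2 [0.6107 0.1633] [47.2 98.3]
```

Gap measured from the wrist view: junction at box y≈44, so the butt is at −71 (edge −84) and the tip at about 159 (wall 168). Now I'll work out the tilt rows about the tip.

```bash
python3 - <<'E'
import numpy as np
def P(t,yt,zt):
    t=np.radians(t);return np.array([yt-147*np.cos(t)+7.5*np.sin(t),zt+147*np.sin(t)+7.5*np.cos(t)])
prev=P(0,159,23);pt=0;tot=np.zeros(2)
for k in range(1,9):
    th=2.5*k;f=th/20;p=P(th,159-3*f,23-9*f);d=p-prev;a=np.radians(pt)
    x=d@[np.cos(a),-np.sin(a)];z=d@[-np.sin(a),-np.cos(a)]
    yt,zt=159-3*f,23-9*f;t=np.radians(th)
    print(th,np.round([x,z],2),'tcp',p.round(1),'shank top at cover',round(zt+(yt-84)*np.tan(t)+4/np.cos(t),1),'tip bottom',round(zt-4*np.cos(t),1),'butt low',round(yt-230*np.cos(t)-13*np.sin(t),1))
    prev=p;pt=th
E
```

```text
2.5 [ 0.09 -5.28] tcp [12.1 35.8] shank top at cover 29.1 tip bottom 17.9 butt low -71.7
5.0 [ 0.14 -5.26] tcp [12.5 41. ] shank top at cover 31.3 tip bottom 16.8 butt low -72.0
7.5 [ 0.19 -5.25] tcp [13.1 46.2] shank top at cover 33.4 tip bottom 15.7 butt low -71.9
10.0 [ 0.24 -5.24] tcp [14.  51.4] shank top at cover 35.5 tip bottom 14.6 butt low -71.3
12.5 [ 0.29 -5.23] tcp [15.2 56.5] shank top at cover 37.7 tip bottom 13.5 butt low -70.2
15.0 [ 0.34 -5.23] tcp [16.7 61.5] shank top at cover 39.9 tip bottom 12.4 butt low -68.8
17.5 [ 0.4  -5.22] tcp [18.4 66.5] shank top at cover 42.1 tip bottom 11.3 butt low -66.9
20.0 [ 0.45 -5.22] tcp [20.4 71.3] shank top at cover 44.5 tip bottom 10.2 butt low -64.6
```

```bash
python3 -m crank '[0.0001,0,-0.0053,0,-2.5,0, 0.0001,0,-0.0053,0,-2.5,0, 0,0,0,0,0,0]' 0; python3 -c "
from h import *
T=wpose();print(T.round(3))"
```

```text
time_s: 6.12
position: [0.5431, 0.0985, 0.0419]
orientation: [2.548, 1.745, -0.109]
force: [0.8, 0.6, -1.4]
width: 0.295
[[ 0.36   0.932 -0.029  0.543]
 [ 0.929 -0.361 -0.082  0.098]
 [-0.087  0.002 -0.996  0.042]
 [ 0.     0.     0.     1.   ]]
```

Tilt sign is right (tool x now points 5° down) and there is no contact force. Continuing.

```bash
python3 -m crank '[0.0002,0,-0.0052,0,-2.5,0, 0.0002,0,-0.0052,0,-2.5,0, 0,0,0,0,0,0]' 0; python3 -m crank '[0.0003,0,-0.0052,0,-2.5,0, 0.0003,0,-0.0052,0,-2.5,0, 0.0004,0,-0.0052,0,-2.5,0,0,0,0,0,0,0,0,0,0,0,0,0]' 0; python3 - <<'E'
from h import *
T=wpose();im=vision.grab_frame('wrist');np.save('T4.npy',T);cv2.imwrite('pics/w4.png',cv2.resize(im[:,:,::-1],None,fx=1.5,fy=1.5))
im=vision.grab_frame('scene');cv2.imwrite('pics/s4.png',cv2.resize(im[110:260,170:400,::-1],None,fx=3,fy=3))
print(T.round(3))
b=np.array([.5311,.0887]);yaw=-.37;ex=np.array([np.cos(yaw),np.sin(yaw)]);ey=np.array([-np.sin(yaw),np.cos(yaw)]);d=T[:2,3]-b;print(d@ex,d@ey)
E
```

```text
time_s: 6.37
position: [0.5434, 0.1002, 0.0518]
orientation: [2.504, 1.715, -0.216]
force: [0.8, 0.3, -1.1]
width: 0.293
time_s: 6.78
position: [0.5438, 0.1035, 0.0659]
orientation: [2.432, 1.666, -0.372]
force: [-0.5, -0.2, -1.1]
width: 0.292
[[ 0.345  0.932 -0.109  0.544]
 [ 0.89  -0.362 -0.278  0.104]
 [-0.299 -0.001 -0.954  0.066]
 [ 0.     0.     0.     1.   ]]
0.006489991917566174 0.01841464584709699
```

View pics/w4.png

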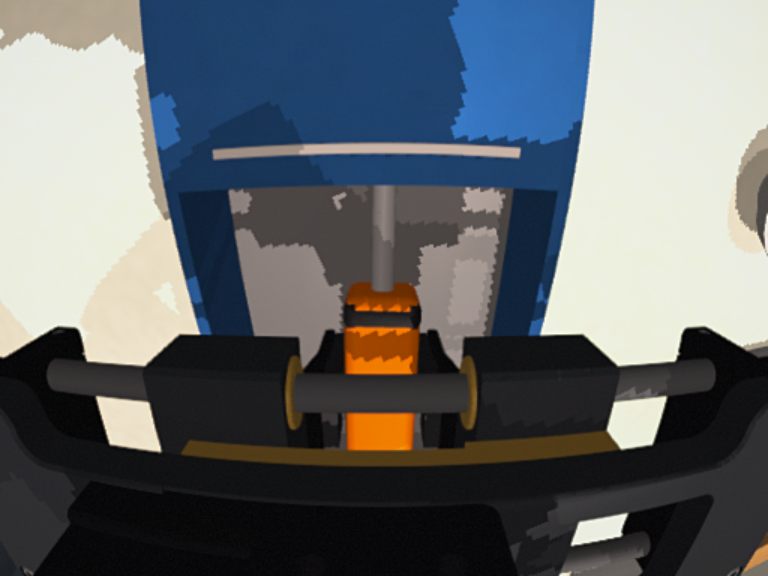

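View pics/s4.png

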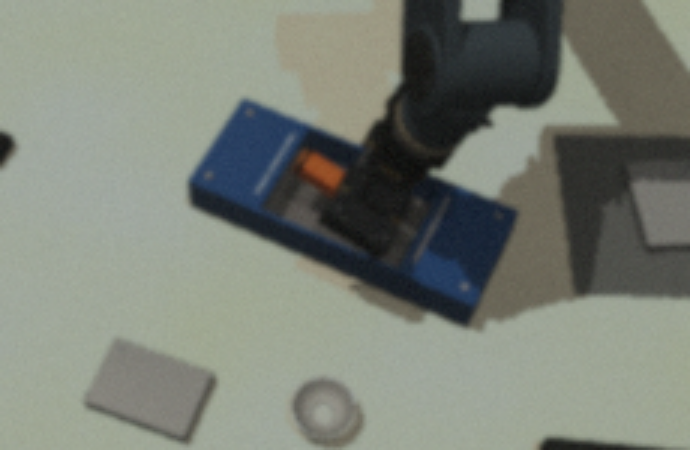

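The junction is at the same wrist pixel (382,290), so there is no slip; the butt is up through the window and the force is only about 1 N. Now drawing it back along its own axis.

```bash
python3 -m crank '[-0.006,0,0,0,0,0,-0.008,0,0,0,0,0,-0.008,0,0,0,0,0,-0.008,0,0,0,0,0,-0.008,0,0,0,0,0,-0.008,0,0,0,0,0,0,0,0,0,0,0]' 0
```

```text
time_s: 7.47
position: [0.5274, 0.0608, 0.0809]
orientation: [2.433, 1.661, -0.376]
force: [0.6, 0.9, -1.0]
width: 0.298
```

```bash
python3 -m crank '[-0.008,0,0,0,0,0,-0.008,0,0,0,0,0,-0.008,0,0,0,0,0,-0.008,0,0,0,0,0,-0.008,0,0,0,0,0,-0.008,0,0,0,0,0,-0.004,0,0,0,0,0,0,0,0,0,0,0,0,0,0,0,0,0]' 0; python3 - <<'E'
from h import *
T=wpose();im=vision.grab_frame('wrist');np.save('T5.npy',T);cv2.imwrite('pics/w5.png',cv2.resize(im[:,:,::-1],None,fx=1.5,fy=1.5))
print(T.round(3))
b=np.array([.5311,.0887]);yaw=-.37;ex=np.array([np.cos(yaw),np.sin(yaw)]);ey=np.array([-np.sin(yaw),np.cos(yaw)]);d=T[:2,3]-b;print(d@ex,d@ey)
tip=T[:3,3]+T[:3,:3]@[.147,0,.0075];d=tip[:2]-b;print(tip,d@ex,d@ey,(wproj(T,[tip])*1.5))
E
```

```text
time_s: 8.22
position: [0.5102, 0.016, 0.096]
orientation: [2.432, 1.663, -0.374]
force: [0.9, 0.1, -1.6]
width: 0.296
[[ 0.346  0.932 -0.109  0.51 ]
 [ 0.889 -0.363 -0.28   0.016]
 [-0.3    0.    -0.954  0.096]
 [ 0.     0.     0.     1.   ]]
0.006806166863993549 -0.0753565272730793
[0.56027977 0.14453001 0.04471982] 0.0070161039062072396 0.06260370250518534 [[385.54029084 -36.97125207]]
```

View pics/w5.png

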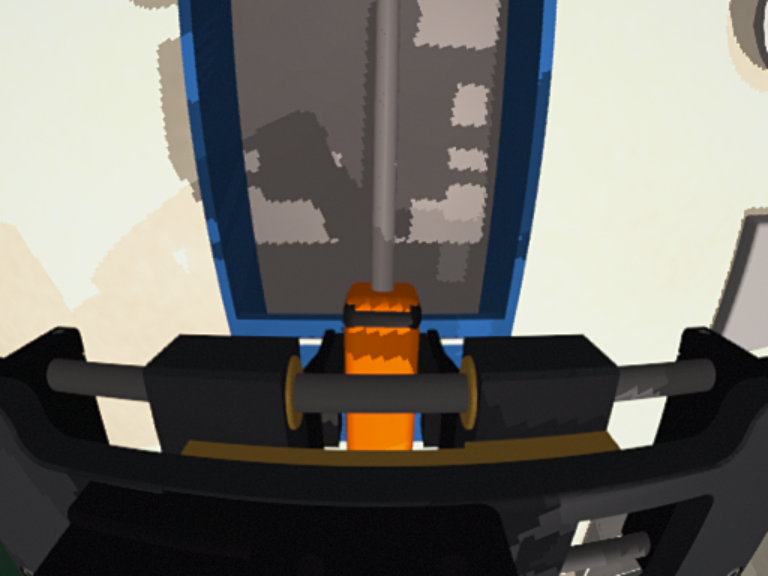

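The tip is out of frame in the wrist view (predicted row −37). I'll check it in the scene and top views before lifting.

```bash
python3 - <<'E'
from h import *
T=wpose();tip=T[:3,3]+T[:3,:3]@[.147,0,.0075]
out=[]
for n,(r0,r1,c0,c1) in (('scene',(130,240,220,370)),('top',(150,260,170,320))):
    im=vision.grab_frame(n)[:,:,::-1].copy();k=5
    o=cv2.resize(im[r0:r1,c0:c1],None,fx=k,fy=k,interpolation=cv2.INTER_CUBIC)
    p=(proj(vision.get_calibration(n),[tip])[0]-[c0,r0]+.5)*k;cv2.circle(o,tuple(int(v) for v in p),14,(0,255,0),1);print(n,p)
    cv2.imwrite(f'pics/{n}5.png',o)
E
```

```text
scene [414.42206475 275.84225698]
top [261.50851294 258.56023511]
```

View pics/scene5.png

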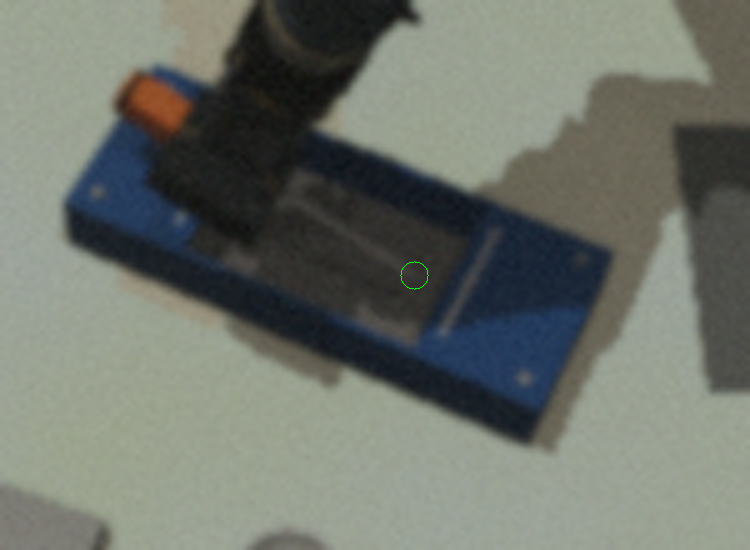

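View pics/top5.png

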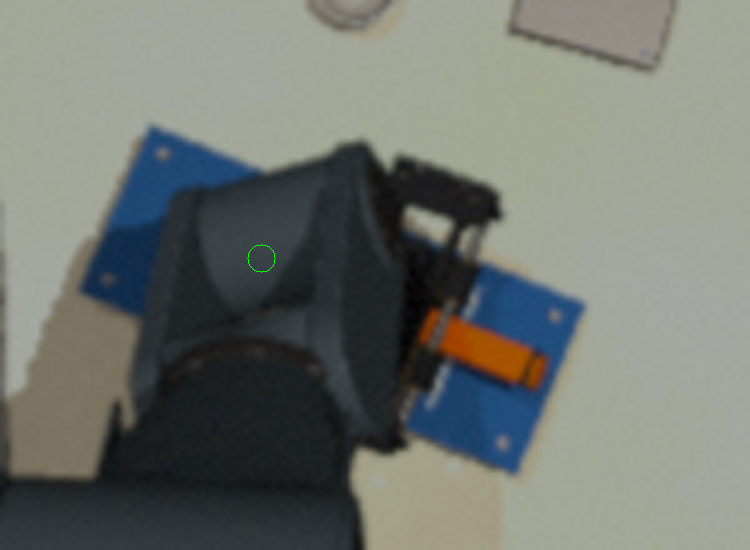

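The shank end sits at (405,268) in the scene crop, just short of the predicted circle and well clear of the +y cover edge (~(445,290)). Now lifting straight up.

```bash
python3 -m crank '[-0.0024,0,-0.0076,0,0,0,-0.0036,0,-0.0115,0,0,0,-0.0036,0,-0.0115,0,0,0,-0.0036,0,-0.0115,0,0,0,-0.0036,0,-0.0115,0,0,0,-0.0036,0,-0.0115,0,0,0,-0.0036,0,-0.0115,0,0,0,-0.0036,0,-0.0115,0,0,0,-0.0036,0,-0.0115,0,0,0,-0.0036,0,-0.0115,0,0,0,-0.0024,0,-0.0076,0,0,0]' 0;  python3 -m crank '[0.0048,0,-0.0015,0,0,0,0.0076,0,-0.0024,0,0,0,0.0076,0,-0.0024,0,0,0,0.0076,0,-0.0024,0,0,0,0.0076,0,-0.0024,0,0,0,0.0048,0,-0.0015,0,0,0,0,0,0,0,0,0,0,0,0,0,0,0,0,0,0,0,0,0,0,0,0,0,0,0]' 0
python3 - <<'E'
from h import *
T=wpose();tip=T[:3,3]+T[:3,:3]@[.147,0,.0075];butt=T[:3,3]+T[:3,:3]@[-.083,0,.0075];s=readout.sense()
print(tip,butt,s['width'],np.abs(s['dq']).max())
b=np.array([.5311,.0887]);yaw=-.37;ex=np.array([np.cos(yaw),np.sin(yaw)]);ey=np.array([-np.sin(yaw),np.cos(yaw)])
for p in(tip,butt):print((p[:2]-b)@ex,(p[:2]-b)@ey)
for n in('scene','top','wrist'):
    im=vision.grab_frame(n)[:,:,::-1].copy()
    if n!='wrist':
        for p in proj(vision.get_calibration(n),[tip,butt]):cv2.circle(im,tuple(int(v) for v in p),4,(0,255,0),1)
    im=im[100:290,130:400] if n!='wrist' else im
    cv2.imwrite(f'pics/{n}6.png',cv2.resize(im,None,fx=2.8 if n!='wrist' else 1.5,fy=2.8 if n!='wrist' else 1.5))
E
```

```text
time_s: 9.28
position: [0.5108, 0.0166, 0.2229]
orientation: [2.43, 1.662, -0.37]
force: [1.1, 0.3, -0.9]
width: 0.296
time_s: 10.12
position: [0.5252, 0.0552, 0.2202]
orientation: [2.432, 1.663, -0.375]
force: [0.7, 0.1, -1.4]
width: 0.297
[0.57515705 0.18375154 0.16876029] [ 0.4956447  -0.02065652  0.23800717] 0.2969759772447559 0.004484107952857317
0.006703489716196317 0.10455085960591398
0.006489064399534464 -0.11477725990994388
```

View pics/scene6.png

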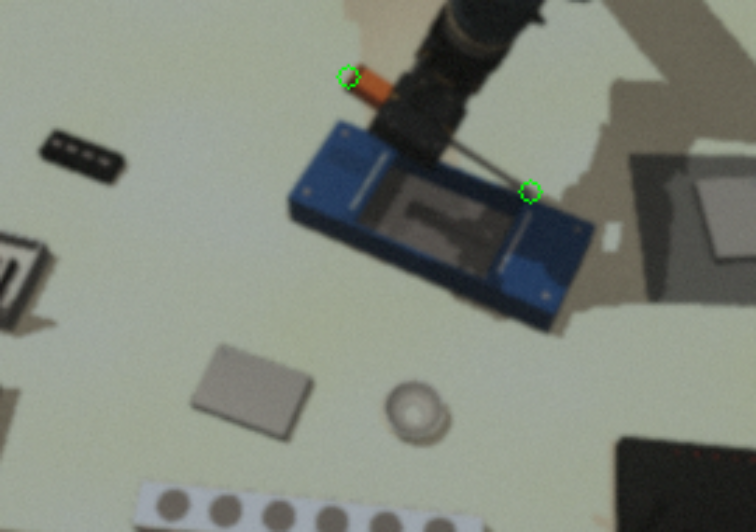

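View pics/top6.png

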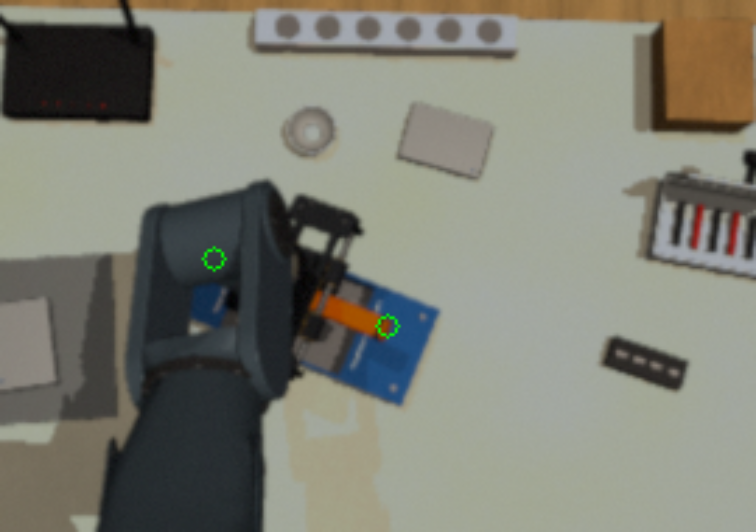

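View pics/wrist6.png

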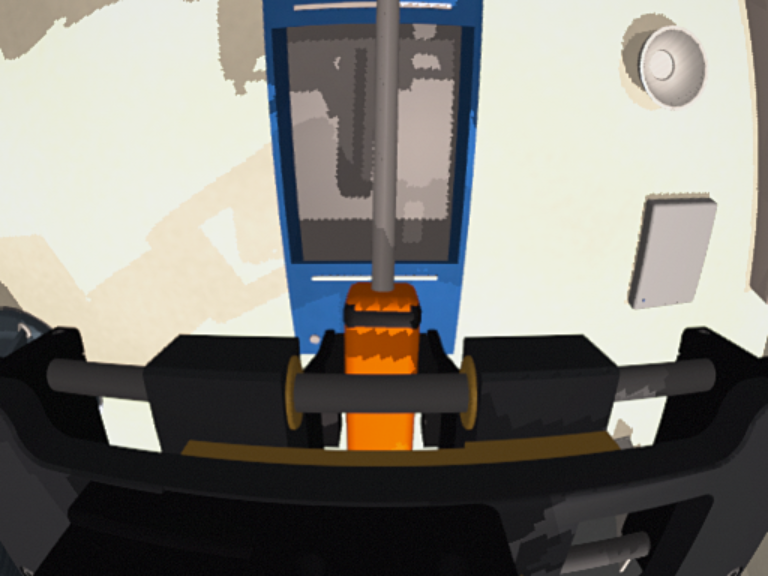

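Both ends of the screwdriver match the predicted circles, and the window below is empty. The tip is the lowest point at z≈0.165 (0.113 needed), the bystanders look unmoved, and the arm is at rest. Handing in.

```bash
python3 -m crank '[0,0,0,0,0,0,0,0,0,0,0,0,0,0,0,0,0,0]' 0; python3 -c "
from rig import manip,readout
print(abs(readout.sense()['dq']).max() if hasattr(readout.sense()['dq'],'max') else readout.sense()['dq']);print(manip.job_done())"
```

```text
time_s: 10.52
position: [0.5254, 0.0554, 0.2203]
orientation: [2.432, 1.663, -0.374]
force: [-0.2, -0.6, -1.4]
width: 0.291
0.001604922017751021
the job is handed in; nothing more can be done
None
```

The screwdriver is out of the cable box and held still in the gripper above it; I handed the job in at about 10.5 s. I gripped the handle through the window, slid the tool about 32 mm towards box +y and tilted it 17.5° handle end up. Then I drew it back along its own axis until the tip cleared the +y cover and lifted it straight up.

**Last checks:**
- **Height:** the lowest point, at the tip, is about 0.165 m above the work surface. The covers are at 0.053 m, so it is about 11 cm above them (6 cm needed).
- **Position:** the tool lies along box y from −115 to +105 mm, within the box outline.
- **Grip:** the opening still reads about 26 mm, matching the handle, and the tool showed no visible slip in the wrist pictures.
- **Motion and forces:** the joints were at rest, and the force readings I took never passed about 3 N.
- **Bystanders:** those visible in the last pictures looked unmoved by eye. I did not measure them.

**Disagreements:** my first box position from the top camera was about 5 mm off along box y against the wrist camera, and I used the wrist value. The scene camera also put points up to about 14 mm off along box y while the tool was being slid. In the last scene picture both tool ends fell on their predicted spots; the top view confirmed only the handle end, because the arm hid the tip.

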